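Prop the self-closing locker hatch and take out the dropper bottle

ROBOT

A 6-joint arm with a two-finger parallel gripper is mounted at the origin on a cart in front of the work surface, level with it; the furniture and walls round the work are solid. World frame = base frame: x ahead of the robot, y to its left, z up, the work surface at z = 0. Lengths are in m, angles in degrees, forces in N, time in s.
With the tool pointing down it reaches from about 0.3 to 0.875 m from the base axis. Payload 6.4 kg.
Tool frame: the origin (TCP) lies between the finger pads; the fingertips stand ctrl.tip_reach ahead of it and the grasp point (between the pads) lies 5 mm behind it (ctrl.tip_reach is the distance from the TCP to the fingertips, in m); z points along the fingers, y is the line along which they close (so a half turn about z gives the same grasp; the last joint's range is limited). The gripper opens to 85 mm and grips with 20 to 120 N. Pads are 22 mm wide; open, the fingers measure 114 mm over their backs; the gripper's body (76 mm by 85 mm) begins 54 mm behind the grasp point. The pads swing forward as they close: fully open they stand 13 mm farther back than shut.
Start: joints at [54.127, 10.359, 92.074, -0, 77.567, -11.82], TCP at [0.234, 0.525, 0.245] pointing down, gripper open.
Joint ranges: [-171.53, 171.53], [-51.25, 118.39], [17.06, 147.69], [-65.23, 245.23], [0, 150.52], [-178.68, 178.68]. Speed limits (degrees/s): [147.25, 147.25, 172.46, 180, 180, 180].

INTERFACE

Orientations are given as [roll, pitch, yaw] about the fixed x, y, z axes, in that order (R = Rz(yaw) Ry(pitch) Rx(roll)).
In Python, from bench import telemetry, eyes, order, ctrl gives the robot as it stands.
- The arm moves only by the tool drive_tool, never from a script. Its argument "series" is a list of rows, each an object with "linear": the shift along the tool's x, y, z normalised to -1 to 1, where 1 is 40 mm, a list of three; "delta_rot": the turn, a rotation vector about the tool's x, y, z normalised to -1 to 1, where 1 is 4 degrees, a list of three; "hand": the gripper's target within -1 to 1 (fully open at 1, half-way at 0, shut at -1). A call has 1 to 20 rows; each row shifts and turns the commanded pose from where the row before left it, along the tool's axes as they then stand; what a row does not reach is not made up. A row lasts 1/12 s, in which the tool goes at most 41.7 mm and 7.16 degrees, less where a joint would pass 70% of its speed; a pose out of reach is approached as far as the arm can. A call with a number of a shift or a turn outside -1 to 1 is refused whole. A call with a gripper value outside its range is refused whole. The fingers move at their own pace and stop on an object; "grip_force" is the grip in N (left out, the last holds). Time passes only in rows, so rows that do not move let the fingers close. It gives the time, the measured TCP pose, the force, the opening and the grip force at its end, in the units of the state.
- telemetry.observe(): the state, without advancing time (a new reading comes with each control period).
- eyes.snapshot(name): name is "scene" or "side" or "wrist"; returns the picture (480x640x3 uint8, blue, green, red); there is no depth.
- eyes.camera_model(name): a dict with "K" (3x3 intrinsics, pixels), "pose" (4x4, takes a point from camera to world coordinates). Camera axes: x right, y down, z forward; pixel columns grow to the right and rows downward; lengths in m; the calibration is good to about 2 mm. The wrist camera is an equidistant fisheye: a pixel r from the principal point sees the ray r / f radians off the axis. A picture is of the moment at which its call begins: read the wrist's pose just before it. camera_model takes no time and is no camera call; for the wrist camera it gives the pose at the moment of the call.
- order.hand_in(): hands the job in; it is judged then, once.
The state is a dict: "t": time; "joint_positions": joint angles; "joint_velocities": joint speeds; "joint_efforts": joint torques, N m; "eef_pos": TCP position; "tool_rot": TCP orientation; "force": force on the tool from outside, world axes, zero at the start; "torque": the same for the moment, N m; "opening": finger opening in m; "grip_force": force on a finger pad.
Only numpy, scipy, OpenCV 4.12 (cv2) and the standard library are available. Lean on these libraries where they do the work, as an engineer would, in place of code of your own. Each camera call takes 0.05 s, during which the arm holds its last target. There are 200 camera calls.

TASK

The hatch of the small grey chemical locker springs shut by itself: push it open with the long wooden wedge, and leave the wedge lying on the locker's deck between the fixed steel stop and the hatch's upright lug so that it holds the hatch open. Then take the small dropper bottle out of the locker and stand it upright in the steel drip tray, never tipping it over. The wedge stays where it is, still holding the hatch open.

Things in the scene. Friction and masses are not known exactly. Their poses are not given: they have to be found in the camera images.
- locker: Fixed grey steel box, bare steel sliding hatch on top. Origin on the bench under its middle; +x (about away from the robot) is the way the hatch opens, +y the robot's left, z up. x -75..+65, y -100..+100 mm. Flat deck at z 72 mm, opening x -45..+52, y -94..+40 mm; ledge of plain deck at y +40..+100. Inner floor z 5 mm. A low flux tub 45 mm across also stands inside and stays.
- stop (a point): Fixed steel stop on the ledge's near end, 12 mm high, 12 mm along the locker's x, 34 mm wide. This point: middle of its far face, at deck height (locker x -61, y +67, z +72 mm). The wedge's near end finally rests on this face.
- lug (a point): Upright steel lug on the hatch's near edge, 30 mm wide, top 32 mm above the deck. This point: middle of its near face, at deck height; moves with the hatch. Shut: 14 mm beyond the stop's face, same y. Wedge lies between the two. The 4 mm hatch plate behind it covers opening and ledge.
- hatch (a joint): Travel of the hatch along the locker's +x in m: 0 shut, 0.11 fully back (it overhangs the rear of the box). A spring shuts it with about 3 N, rising to 6 N fully back, as soon as nothing holds it. The wedge in place holds it at 0.081.
- wedge_mid (a point): Middle of the long wooden wedge on the bench at the left, 13 mm above its underside. 95 mm long (its x), 22 mm wide (its y; sides parallel), flat underside; top slopes from 20 mm high at its -x end to 32 mm at the other, 26 mm at the middle. Ends upright; either way round will do. About 60 g. A wedge only 50 mm long lies nearer the robot: too short.
- bottle_mid (a point): Middle of the dropper bottle: white, round, 23 mm across, 58 mm high, standing upright on the locker's floor under the hatch, in the opening's near half; this point is half-way up, z along its axis. About 30 g.
- tray: Fixed square drip tray of bare steel, at the left behind the amplifier, 120 mm a side, wall 12 mm high and 3 mm thick, floor 3 mm above the bench. Origin in the middle of the underside.

How it is judged:
By the outcome, as a careful person would: the job done as asked, in the order asked, and still so for the second after the job is handed in, with the robot touching nothing.
It also fails if it takes over 72 s, if anything falls off the work surface, if the arm or the gripper's body presses on something with over 40 N, if the wrist force passes 120 N, or if a joint passes its speed limit or range.

## Working session

There is one attempt and no reset: what is moved stays moved. The work goes in short steps, Python scripts to look and compute and a tool call to move; the robot and the scene stay as the last step left them, time stands still between calls to the robot, and variables do not carry over. Pictures are saved under pics/ and viewed, at most 10 in all, crops included, and the job is handed in when it is done.

Besides the shell and the picture viewer there is one more tool, called after ">>>" as name(argument=value, ...), one argument or row to a line, values as JSON. drive_tool: Moves the arm, as the interface text tells. Scaled input: -1 to 1 covers 40 mm each way for a shift and 4 degrees each way for a turn. Its arguments: {"type":"object","properties":{"series":{"type":"array"},"grip_force":{"type":"number"}},"required":["series"]}

```bash
mkdir -p pics; ls; python3 - <<'E'
from bench import telemetry, eyes, order, ctrl
import cv2
print(telemetry.observe(), ctrl.tip_reach)
for n in("scene","side","wrist"):
    m=eyes.camera_model(n); print(n,m)
    cv2.imwrite(f"pics/{n}0.png",eyes.snapshot(n))
E
```

```text
pics
{'t': 0.0, 'joint_positions': array([ 5.41288294e+01,  1.04020252e+01,  9.21323935e+01,  5.25159112e-04,
        7.75680276e+01, -1.18203061e+01]), 'joint_velocities': array([-0.04149392,  0.01640548, -0.06518467, -0.06354002,  0.09074031,
        0.00200938]), 'joint_efforts': array([-1.08690856e-03, -4.44851911e+01, -3.51337516e+01, -2.51843312e-04,
        8.97186517e-03, -3.22292840e-05]), 'eef_pos': array([0.2340018 , 0.52464415, 0.24437663]), 'tool_rot': array([-1.79899831e+02, -2.14871449e-02,  1.55949003e+02]), 'force': array([ 1.19682048, -0.21417354, -0.37904201]), 'torque': array([ 0.05338451, -0.01919799,  0.00788653]), 'grip_force': 0.0, 'opening': 0.08517441797272031} 0.014
scene {'K': array([[520.7290815 ,   0.        , 326.35475689],
       [  0.        , 520.7290815 , 242.09853603],
       [  0.        ,   0.        ,   1.        ]]), 'pose': array([[ 0.74438605, -0.37848194,  0.55012801, -0.16227085],
       [-0.66759073, -0.40385415,  0.62547937, -0.79044361],
       [-0.01456116, -0.83285848, -0.55329443,  0.77474867],
       [ 0.        ,  0.        ,  0.   
[... 163 characters left out ...]
       ,   1.        ]]), 'pose': array([[-0.88871581, -0.20459766,  0.4102731 ,  0.05053962],
       [-0.4579349 ,  0.3533986 , -0.81572364,  0.98206766],
       [ 0.0219052 , -0.91282486, -0.40776333,  0.55825927],
       [ 0.        ,  0.        ,  0.        ,  1.        ]])}
wrist {'K': array([[371.64829954,   0.        , 320.39512667],
       [  0.        , 371.64829954, 237.91215463],
       [  0.        ,   0.        ,   1.        ]]), 'pose': array([[ 0.4065361 ,  0.87363141,  0.2673884 ,  0.16462333],
       [ 0.9136339 , -0.38834273, -0.12026232,  0.55584607],
       [-0.0012266 ,  0.29318608, -0.95605461,  0.37284463],
       [ 0.        ,  0.        ,  0.        ,  1.        ]])}
```

View pics/scene0.png

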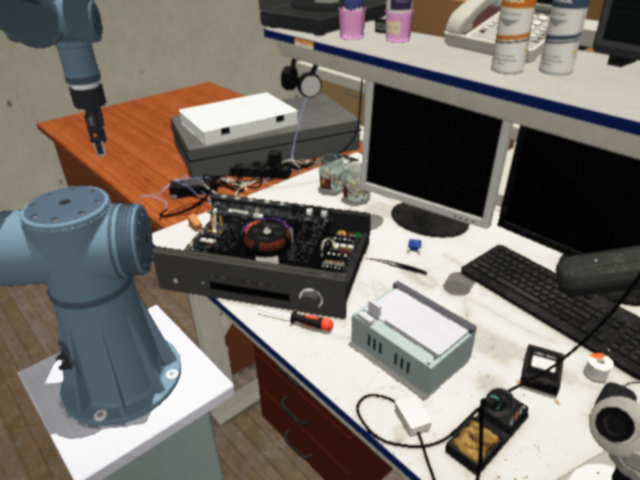

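View pics/side0.png

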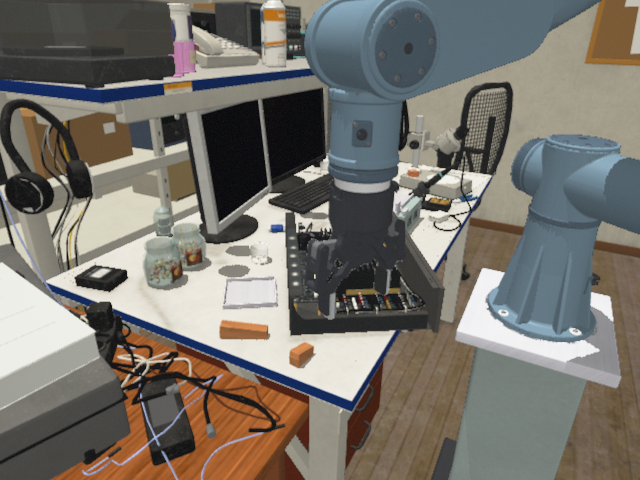

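View pics/wrist0.png

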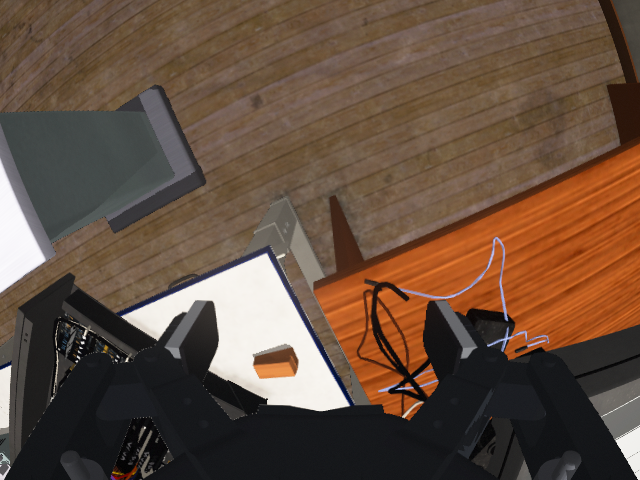

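The locker is at about (355–475, 285–390) in scene. In side, the long wedge is at (220–268, 322–338), the short one at (300, 354) and the tray at (250, 292). I'll enlarge both areas.

```bash
python3 - <<'E'
import cv2
a=cv2.imread("pics/scene0.png")[278:398,340:490]; cv2.imwrite("pics/c1.png",cv2.resize(a,None,fx=5,fy=5,interpolation=cv2.INTER_CUBIC))
a=cv2.imread("pics/side0.png")[240:360,205:325]; cv2.imwrite("pics/c2.png",cv2.resize(a,None,fx=5,fy=5,interpolation=cv2.INTER_CUBIC))
E
```

```text
(no output)
```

View pics/c1.png

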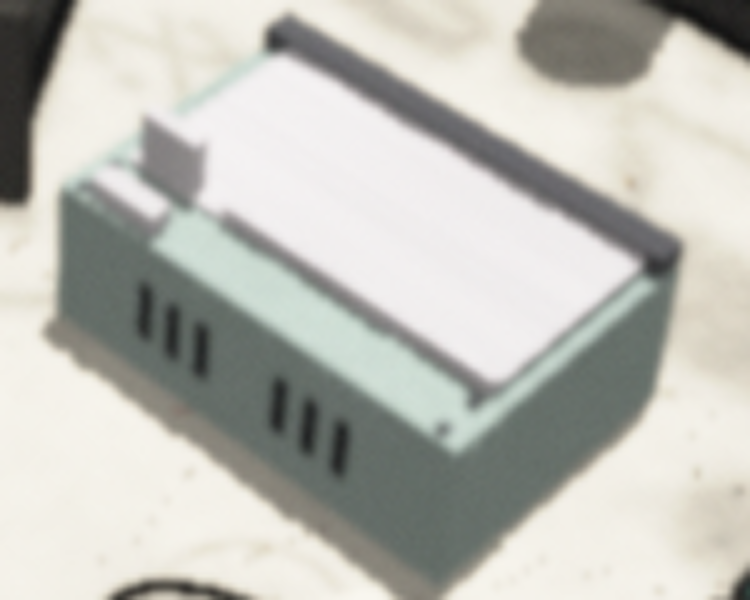

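View pics/c2.png

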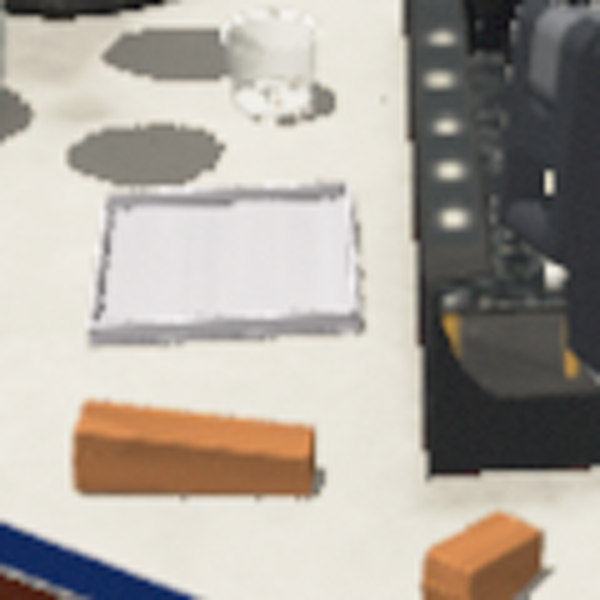

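```bash
cat > h.py <<'E'
import numpy as np
from bench import eyes, telemetry
from scipy.optimize import least_squares
def ray(m,uv):
    K=m["K"];P=m["pose"];u=(np.array(uv,float)-K[:2,2])/K[0,0]
    return P[:3,:3]@np.array([u[0],u[1],1]),P[:3,3]
def toz(m,uv,z):
    d,o=ray(m,uv); return o+d*(z-o[2])/d[2]
def proj(m,p):
    P=m["pose"];c=(np.atleast_2d(p)-P[:3,3])@P[:3,:3];K=m["K"]
    return c[:,:2]/c[:,2:]*K[0,0]+K[:2,2]
def fisheye(m,p):
    P=m["pose"];c=(np.atleast_2d(p)-P[:3,3])@P[:3,:3];K=m["K"]
    r=np.linalg.norm(c[:,:2],axis=1);th=np.arctan2(r,c[:,2])
    return c[:,:2]/r[:,None]*(th*K[0,0])[:,None]+K[:2,2]
def fishray(m,uv):
    K=m["K"];P=m["pose"];d=np.array(uv,float)-K[:2,2];r=np.linalg.norm(d);th=r/K[0,0]
    return P[:3,:3]@np.array([*(d/r*np.sin(th)),np.cos(th)]),P[:3,3]
def fishz(m,uv,z):
    d,o=fishray(m,uv); return o+d*(z-o[2])/d[2]
def fit(m,loc,uv,x0,pr=proj):  # planar pose x,y,yaw ; loc in m
    loc=np.array(loc);uv=np.array(uv)
    def w(x):
        c,s=np.cos(x[2]),np.sin(x[2]);return np.c_[loc[:,0]*c-loc[:,1]*s+x[0],loc[:,0]*s+loc[:,1]*c+x[1],loc[:,2]]
    r=least_squares(lambda x:(pr(m,w(x))-uv).ravel(),x0)
    return r.x,r.fun.reshape(-1,2)
E
python3 - <<'E'
from h import *
S=eyes.camera_model("scene");D=eyes.camera_model("side")
f1=lambda a:np.array(a)/5+[340,278]-0.4
f2=lambda a:np.array(a)/5+[205,240]-0.4
x,r=fit(S,[[-.075,-.1,.072],[-.075,.1,.072],[-.075,-.1,0],[-.075,.1,0]],f1([[455,453],[63,188],[438,590],[60,318]]),[.55,-.1,0])
print("locker",x,np.degrees(x[2]),r)
b=[toz(D,f2(p),0) for p in([75,493],[313,495])]
print("wedge bottom front",b,np.linalg.norm(b[0]-b[1]))
# wedge: tall end +x at image left
x,r=fit(D,[[.0475,.011,0],[-.0475,.011,0],[.0475,.011,.032],[-.0475,.011,.020],[.0475,-.011,.032],[-.0475,-.011,.020]],f2([[75,493],[313,495],[75,432],[313,458],[87,402],[314,425]]),[.3,.55,np.radians(150)])
print("wedge",x,np.degrees(x[2]),r)
x,r=fit(D,[[.06,.06,.012],[.06,-.06,.012],[-.06,-.06,.012],[-.06,.06,.012]],f2([[92,330],[110,197],[348,185],[362,320]]),[.4,.55,0])
print("tray",x,np.degrees(x[2]),r)
E
```

```text
locker [ 0.4741493  -0.32580059  0.01418904] 0.8129723570026719 [[ 0.63337617  0.68131815]
 [-0.60665842 -0.78453922]
 [ 0.27230753  0.38575143]
 [-0.42851184 -0.76180507]]
wedge bottom front [array([0.56271161, 0.4214884 , 0.        ]), array([0.47889265, 0.37665838, 0.        ])] 0.0950544467675794
wedge [0.52402748 0.39073084 0.49317996] 28.257130015419854 [[ 0.35197803  0.69250775]
 [ 0.43995489  0.63115942]
 [-0.84711565 -0.40555892]
 [ 0.13497624 -0.20910773]
 [-1.07035465 -0.88730345]
 [ 1.0191504  -0.15849343]]
tray [0.60529921 0.25771229 0.61316498] 35.13176543703482 [[-0.6742957   0.4690096 ]
 [-0.8106984  -0.08589187]
 [ 1.17813025 -0.07794853]
 [ 0.37188196 -0.62202966]]
```

>>> drive_tool(
  series=[
    {"linear":[-0.8,0,0],"delta_rot":[0,0,0],"hand":0.3},
    {"linear":[-0.8,0,0],"delta_rot":[0,0,0],"hand":0.3},
    {"linear":[-0.8,0,0],"delta_rot":[0,0,0],"hand":0.3},
    {"linear":[-0.8,0,0],"delta_rot":[0,0,0],"hand":0.3},
    {"linear":[-0.8,0,0],"delta_rot":[0,0,0],"hand":0.3},
    {"linear":[-0.8,0,0],"delta_rot":[0,0,0],"hand":0.3},
    {"linear":[-0.8,0,0],"delta_rot":[0,0,0],"hand":0.3},
    {"linear":[-0.8,0,0],"delta_rot":[0,0,0],"hand":0.3},
    {"linear":[-0.8,0,0],"delta_rot":[0,0,0],"hand":0.3},
    {"linear":[-0.8,0,0],"delta_rot":[0,0,0],"hand":0.3},
    {"linear":[0,0,0],"delta_rot":[0,0,-0.9],"hand":0.3},
    {"linear":[0,0,0],"delta_rot":[0,0,-0.9],"hand":0.3},
    {"linear":[0,0,0],"delta_rot":[0,0,-0.9],"hand":0.3},
    {"linear":[0,0,0],"delta_rot":[0,0,-0.9],"hand":0.3},
    {"linear":[0,0,0],"delta_rot":[0,0,-0.9],"hand":0.3},
    {"linear":[0,0,0],"delta_rot":[0,0,-0.9],"hand":0.3},
    {"linear":[0,0,0],"delta_rot":[0,0,-0.9],"hand":0.3},
    {"linear":[0,0,0],"delta_rot":[0,0,-0.9],"hand":0.3},
    {"linear":[0,0,0],"delta_rot":[0,0,-0.9],"hand":0.3},
    {"linear":[0,0,0],"delta_rot":[0,0,-0.9],"hand":0.3},
  ],
  grip_force=40,
)

```text
t: 1.82
eef_pos: [0.5263, 0.3945, 0.2447]
tool_rot: [-180.0, -0.1, -167.9]
force: [-0.3, -0.2, 0.1]
opening: 0.0555
grip_force: 0.0
```

>>> drive_tool(
  series=[
    {"linear":[0,0,0.3],"delta_rot":[0,0,-0.82],"hand":0.3},
    {"linear":[0,0,0.3],"delta_rot":[0,0,-0.82],"hand":0.3},
    {"linear":[0,0,0.3],"delta_rot":[0,0,-0.82],"hand":0.3},
    {"linear":[0,0,0.3],"delta_rot":[0,0,-0.82],"hand":0.3},
    {"linear":[0,0,0.3],"delta_rot":[0,0,-0.82],"hand":0.3},
    {"linear":[0,0,0],"delta_rot":[0,0,0],"hand":0.3},
    {"linear":[0,0,0],"delta_rot":[0,0,0],"hand":0.3},
    {"linear":[0,0,0],"delta_rot":[0,0,0],"hand":0.3},
  ],
)

```text
t: 2.48
eef_pos: [0.5268, 0.3948, 0.1859]
tool_rot: [-180.0, 0.0, -151.7]
force: [-0.2, -0.1, 0.3]
opening: 0.0556
grip_force: 0.0
```

```bash
python3 - <<'E'
from h import *
import cv2
s=telemetry.observe();m=eyes.camera_model("wrist")
im=eyes.snapshot("wrist")
print(s["t"],s["eef_pos"],s["tool_rot"],s["opening"],s["force"])
c,sn=np.cos(.49318),np.sin(.49318)
P=[[.52403+a*c-b*sn,.39073+a*sn+b*c,h] for a,h in((.0475,.032),(-.0475,.020)) for b in(.011,-.011)]
q=fisheye(m,P);print(q)
for p in q: cv2.drawMarker(im,tuple(int(round(v)) for v in p),(0,255,0),0,5,1)
cv2.imwrite("pics/w1.png",im)
E
```

```text
2.4833 [0.52681175 0.39481974 0.18586729] [-1.79999917e+02  3.15004152e-02 -1.51745604e+02] 0.05555385478990217 [-0.16381437 -0.10077369  0.26479341]
[[329.59024455 275.08785326]
 [302.85804052 275.04957018]
 [330.11339716 157.03524075]
 [302.20526493 157.05286408]]
```

View pics/w1.png

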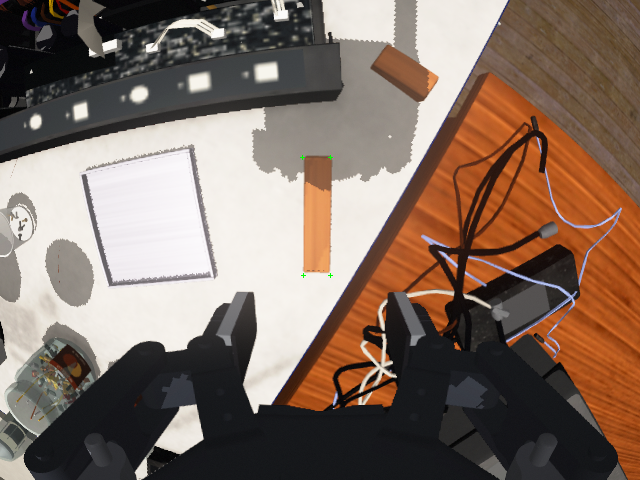

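The wrist picture shows the wedge at (304–330, 157–272), within about 2 mm of the predicted outline. The gripper can go down on it.

>>> drive_tool(
  series=[
    {"linear":[0.13,-0.055,0.4],"delta_rot":[0,0,0],"hand":0.3},
    {"linear":[0,0,0.5],"delta_rot":[0,0,0],"hand":0.3},
    {"linear":[0,0,0.5],"delta_rot":[0,0,0],"hand":0.3},
    {"linear":[0,0,0.5],"delta_rot":[0,0,0],"hand":0.3},
    {"linear":[0,0,0.5],"delta_rot":[0,0,0],"hand":0.3},
    {"linear":[0,0,0.5],"delta_rot":[0,0,0],"hand":0.3},
    {"linear":[0,0,0.5],"delta_rot":[0,0,0],"hand":0.3},
    {"linear":[0,0,0.4],"delta_rot":[0,0,0],"hand":0.3},
    {"linear":[0,0,0.2],"delta_rot":[0,0,0],"hand":0.3},
    {"linear":[0,0,0.1],"delta_rot":[0,0,0],"hand":0.3},
    {"linear":[0,0,0.1],"delta_rot":[0,0,0],"hand":0.3},
    {"linear":[0,0,0],"delta_rot":[0,0,0],"hand":0.3},
    {"linear":[0,0,0],"delta_rot":[0,0,0],"hand":0.3},
  ],
)

```text
t: 3.62
eef_pos: [0.5237, 0.3906, 0.0184]
tool_rot: [-180.0, 0.1, -151.7]
force: [0.2, -0.1, 0.1]
opening: 0.0555
grip_force: 0.0
```

>>> drive_tool(
  series=[
    {"linear":[0,0,0],"delta_rot":[0,0,0],"hand":-1},
    {"linear":[0,0,0],"delta_rot":[0,0,0],"hand":-1},
    {"linear":[0,0,0],"delta_rot":[0,0,0],"hand":-1},
    {"linear":[0,0,0],"delta_rot":[0,0,0],"hand":-1},
    {"linear":[0,0,0],"delta_rot":[0,0,0],"hand":-1},
    {"linear":[0,0,0],"delta_rot":[0,0,0],"hand":-1},
    {"linear":[0,0,0],"delta_rot":[0,0,0],"hand":-1},
    {"linear":[0,0,0],"delta_rot":[0,0,0],"hand":-1},
  ],
)

```text
t: 4.28
eef_pos: [0.5237, 0.3906, 0.0182]
tool_rot: [-180.0, 0.1, -151.7]
force: [-0.6, 0.7, 5.8]
opening: 0.0211
grip_force: 41.2
```

>>> drive_tool(
  series=[
    {"linear":[0,0,-0.2],"delta_rot":[0,0,0],"hand":-1},
    {"linear":[0,0,-0.5],"delta_rot":[0,0,0],"hand":-1},
    {"linear":[0,0,-0.8],"delta_rot":[0,0,0],"hand":-1},
    {"linear":[0,0,-0.8],"delta_rot":[0,0,0],"hand":-1},
    {"linear":[0,0,-0.8],"delta_rot":[0,0,0],"hand":-1},
    {"linear":[0,0,-0.8],"delta_rot":[0,0,0],"hand":-1},
    {"linear":[0,0,-0.8],"delta_rot":[0,0,0],"hand":-1},
    {"linear":[0,0,-0.3],"delta_rot":[0,0,0],"hand":-1},
    {"linear":[0,0,0],"delta_rot":[0,0,0.86],"hand":-1},
    {"linear":[0,0,0],"delta_rot":[0,0,0.86],"hand":-1},
    {"linear":[0,0,0],"delta_rot":[0,0,0.86],"hand":-1},
    {"linear":[0,0,0],"delta_rot":[0,0,0.86],"hand":-1},
    {"linear":[0,0,0],"delta_rot":[0,0,0.86],"hand":-1},
    {"linear":[0,0,0],"delta_rot":[0,0,0.86],"hand":-1},
    {"linear":[0,0,0],"delta_rot":[0,0,0.86],"hand":-1},
    {"linear":[0,0,0],"delta_rot":[0,0,0.86],"hand":-1},
    {"linear":[0,0,0],"delta_rot":[0,0,0],"hand":-1},
    {"linear":[0,0,0],"delta_rot":[0,0,0],"hand":-1},
  ],
)

```text
t: 5.78
eef_pos: [0.5225, 0.39, 0.2163]
tool_rot: [-180.0, -0.1, -179.1]
force: [0.5, -0.2, -1.7]
opening: 0.0208
grip_force: 40.5
```

>>> drive_tool(
  series=[
    {"linear":[0.1,-0.4,0],"delta_rot":[0,0,0],"hand":-1},
    {"linear":[0.25,-0.8,0],"delta_rot":[0,0,0],"hand":-1},
    {"linear":[0.25,-0.95,0],"delta_rot":[0,0,0],"hand":-1},
    {"linear":[0.25,-0.95,0],"delta_rot":[0,0,0],"hand":-1},
    {"linear":[0.25,-0.95,0],"delta_rot":[0,0,0],"hand":-1},
    {"linear":[0.25,-0.95,0],"delta_rot":[0,0,0],"hand":-1},
    {"linear":[0.25,-0.95,0],"delta_rot":[0,0,0],"hand":-1},
    {"linear":[0.25,-0.95,0],"delta_rot":[0,0,0],"hand":-1},
    {"linear":[0.25,-0.95,0],"delta_rot":[0,0,0],"hand":-1},
    {"linear":[0.25,-0.95,0],"delta_rot":[0,0,0],"hand":-1},
    {"linear":[0.25,-0.95,0],"delta_rot":[0,0,0],"hand":-1},
    {"linear":[0.25,-0.95,0],"delta_rot":[0,0,0],"hand":-1},
    {"linear":[0.25,-0.95,0],"delta_rot":[0,0,0],"hand":-1},
    {"linear":[0.25,-0.95,0],"delta_rot":[0,0,0],"hand":-1},
    {"linear":[0.25,-0.95,0],"delta_rot":[0,0,0],"hand":-1},
    {"linear":[0.25,-0.95,0],"delta_rot":[0,0,0],"hand":-1},
    {"linear":[0.25,-0.95,0],"delta_rot":[0,0,0],"hand":-1},
    {"linear":[0.1,-0.8,0],"delta_rot":[0,0,0],"hand":-1},
    {"linear":[0,0,0],"delta_rot":[0,0,0],"hand":-1},
    {"linear":[0,0,0],"delta_rot":[0,0,0],"hand":-1},
  ],
)

```text
t: 7.45
eef_pos: [0.3638, -0.2634, 0.2171]
tool_rot: [180.0, -0.0, -179.3]
force: [0.1, 0.6, -0.1]
opening: 0.0213
grip_force: 40.5
```

```bash
python3 - <<'E'
from h import *
import cv2
s=telemetry.observe();m=eyes.camera_model("wrist")
im=eyes.snapshot("wrist")
print(s["t"],s["eef_pos"],s["tool_rot"],s["opening"],s["force"])
X=[.47415,-.3258,.01419];c,sn=np.cos(X[2]),np.sin(X[2])
P=[[X[0]+a*c-b*sn,X[1]+a*sn+b*c,z] for a,b,z in((-.075,.1,.072),(-.075,-.1,.072),(.065,.1,.072),(-.061,.05,.084),(-.061,.084,.084),(-.047,.052,.104),(-.047,.082,.104))]
q=fisheye(m,P);print(q.round(1).tolist())
for p in q: cv2.drawMarker(im,tuple(int(round(v)) for v in p),(0,255,0),0,5,1)
cv2.imwrite("pics/w2.png",im)
E
```

```text
7.45 [ 0.36379374 -0.26339791  0.21705099] [ 1.79966137e+02 -1.62637143e-02 -1.79291697e+02] 0.021290791609373638 [ 0.115242    0.64202242 -0.07103881]
[[364.7, 269.8], [130.8, 267.3], [356.9, 402.3], [301.5, 292.4], [345.2, 292.3], [303.4, 320.8], [343.7, 320.7]]
```

View pics/w2.png

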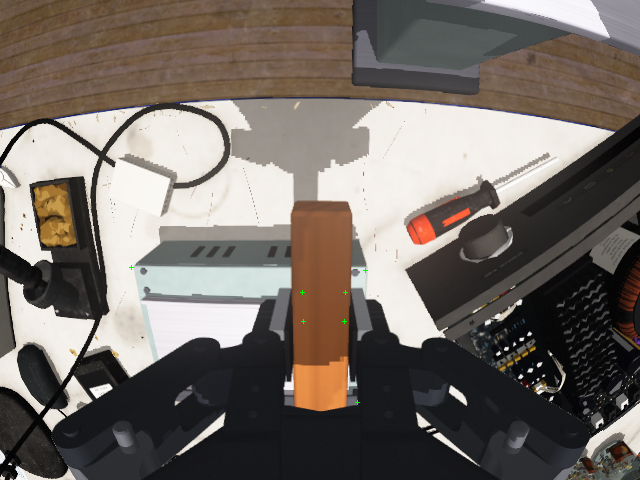

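>>> drive_tool(
  series=[
    {"linear":[0,0.07,0.4],"delta_rot":[0,0,0],"hand":-1},
    {"linear":[0,0,0.5],"delta_rot":[0,0,0],"hand":-1},
    {"linear":[0,0,0.5],"delta_rot":[0,0,0],"hand":-1},
    {"linear":[0,0,0.5],"delta_rot":[0,0,0],"hand":-1},
    {"linear":[0,0,0.4],"delta_rot":[0,0,0],"hand":-1},
    {"linear":[0,0,0.3],"delta_rot":[0,0,0],"hand":-1},
    {"linear":[0,0,0.12],"delta_rot":[0,0,0],"hand":-1},
    {"linear":[0,0,0],"delta_rot":[0,0,0],"hand":-1},
    {"linear":[-0.15,0,0],"delta_rot":[0,0,0],"hand":-1},
    {"linear":[-0.1,0,0],"delta_rot":[0,0,0],"hand":-1},
    {"linear":[-0.1,0,0],"delta_rot":[0,0,0],"hand":-1},
    {"linear":[-0.1,0,0],"delta_rot":[0,0,0],"hand":-1},
    {"linear":[-0.1,0,0],"delta_rot":[0,0,0],"hand":-1},
    {"linear":[0,0,0],"delta_rot":[0,0,0],"hand":-1},
    {"linear":[0,0,0],"delta_rot":[0,0,0],"hand":-1},
  ],
)

```text
t: 8.75
eef_pos: [0.3866, -0.2591, 0.1086]
tool_rot: [-180.0, 0.0, -179.2]
force: [-2.2, -0.1, 1.1]
opening: 0.0216
grip_force: 40.7
```

>>> drive_tool(
  series=[
    {"linear":[-0.13,0,0],"delta_rot":[0,0,0],"hand":-1},
    {"linear":[-0.13,0,0],"delta_rot":[0,0,0],"hand":-1},
    {"linear":[-0.13,0,0],"delta_rot":[0,0,0],"hand":-1},
    {"linear":[-0.13,0,0],"delta_rot":[0,0,0],"hand":-1},
    {"linear":[-0.13,0,0],"delta_rot":[0,0,0],"hand":-1},
    {"linear":[-0.13,0,0],"delta_rot":[0,0,0],"hand":-1},
    {"linear":[-0.13,0,0],"delta_rot":[0,0,0],"hand":-1},
    {"linear":[-0.13,0,0],"delta_rot":[0,0,0],"hand":-1},
    {"linear":[-0.13,0,0],"delta_rot":[0,0,0],"hand":-1},
    {"linear":[-0.13,0,0],"delta_rot":[0,0,0],"hand":-1},
    {"linear":[-0.13,0,0],"delta_rot":[0,0,0],"hand":-1},
    {"linear":[-0.13,0,0],"delta_rot":[0,0,0],"hand":-1},
    {"linear":[-0.13,0,0],"delta_rot":[0,0,0],"hand":-1},
    {"linear":[-0.13,0,0],"delta_rot":[0,0,0],"hand":-1},
    {"linear":[-0.13,0,0],"delta_rot":[0,0,0],"hand":-1},
    {"linear":[-0.13,0,0],"delta_rot":[0,0,0],"hand":-1},
    {"linear":[0,0,0],"delta_rot":[0,0,0],"hand":-1},
    {"linear":[0,0,0],"delta_rot":[0,0,0],"hand":-1},
  ],
)

```text
t: 10.25
eef_pos: [0.4697, -0.2575, 0.1083]
tool_rot: [180.0, -0.0, -179.1]
force: [-5.1, 0.3, 1.0]
opening: 0.0212
grip_force: 40.8
```

```bash
python3 - <<'E'
from h import *
import cv2
a=eyes.snapshot("scene")[258:398,330:500]; cv2.imwrite("pics/c3.png",cv2.resize(a,None,fx=4,fy=4,interpolation=cv2.INTER_CUBIC))
print(telemetry.observe()["eef_pos"])
E
```

```text
[ 0.46955468 -0.25754804  0.10832779]
```

View pics/c3.png

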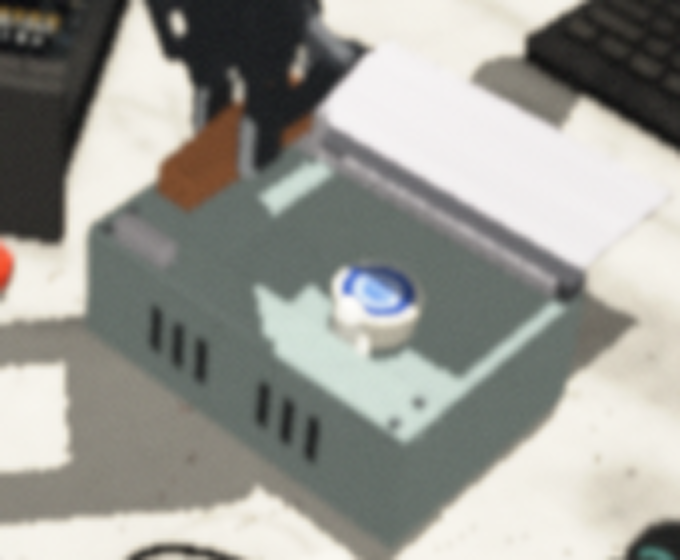

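>>> drive_tool(
  series=[
    {"linear":[0,0,0.12],"delta_rot":[0,0,0],"hand":-1},
    {"linear":[0,0,0.12],"delta_rot":[0,0,0],"hand":-1},
    {"linear":[0,0,0.1],"delta_rot":[0,0,0],"hand":-1},
    {"linear":[0,0,0.06],"delta_rot":[0,0,0],"hand":-1},
    {"linear":[0,0,0.03],"delta_rot":[0,0,0],"hand":-1},
    {"linear":[0,0,0],"delta_rot":[0,0,0],"hand":-1},
    {"linear":[0,0,0],"delta_rot":[0,0,0],"hand":-1},
  ],
)

```text
t: 10.88
eef_pos: [0.4691, -0.2577, 0.0909]
tool_rot: [180.0, -0.0, -179.2]
force: [-5.2, -1.2, -0.1]
opening: 0.0209
grip_force: 40.5
```

>>> drive_tool(
  series=[
    {"linear":[0,0,0.03],"delta_rot":[0,0,0],"hand":-1},
    {"linear":[0.1,0,0],"delta_rot":[0,0,0],"hand":-1},
    {"linear":[0.05,0,0],"delta_rot":[0,0,0],"hand":-1},
    {"linear":[0,0,0],"delta_rot":[0,0,0],"hand":-1},
    {"linear":[0,0,0],"delta_rot":[0,0,0],"hand":-1},
  ],
)

```text
t: 11.3
eef_pos: [0.4633, -0.2579, 0.0902]
tool_rot: [-180.0, -0.0, -179.2]
force: [-5.1, 1.1, 3.1]
opening: 0.0209
grip_force: 40.9
```

>>> drive_tool(
  series=[
    {"linear":[0.05,0,0],"delta_rot":[0,0,0],"hand":-1},
    {"linear":[0.03,0,0],"delta_rot":[0,0,0],"hand":-1},
    {"linear":[0,0,0],"delta_rot":[0,0,0],"hand":-1},
    {"linear":[0,0,0],"delta_rot":[0,0,0],"hand":-1},
  ],
)

```text
t: 11.63
eef_pos: [0.4604, -0.258, 0.0902]
tool_rot: [-180.0, 0.0, -179.2]
force: [-4.5, -0.2, 2.7]
opening: 0.0218
grip_force: 41.0
```

>>> drive_tool(
  series=[
    {"linear":[0.03,0,0],"delta_rot":[0,0,0],"hand":-1},
    {"linear":[0.03,0,0],"delta_rot":[0,0,0],"hand":-1},
    {"linear":[0,0,0],"delta_rot":[0,0,0],"hand":-1},
    {"linear":[0,0,0],"delta_rot":[0,0,0],"hand":-1},
  ],
)

```text
t: 11.97
eef_pos: [0.4581, -0.258, 0.0903]
tool_rot: [-180.0, 0.0, -179.2]
force: [-3.1, 0.9, 3.4]
opening: 0.0211
grip_force: 41.0
```

>>> drive_tool(
  series=[
    {"linear":[0.03,0,0],"delta_rot":[0,0,0],"hand":-1},
    {"linear":[0,0,0],"delta_rot":[0,0,0],"hand":-1},
    {"linear":[0,0,0],"delta_rot":[0,0,0],"hand":-1},
  ],
)

```text
t: 12.22
eef_pos: [0.4569, -0.2581, 0.0902]
tool_rot: [-180.0, 0.0, -179.2]
force: [-2.3, 1.1, 4.2]
opening: 0.0213
grip_force: 41.1
```

>>> drive_tool(
  series=[
    {"linear":[0.05,0,0],"delta_rot":[0,0,0],"hand":-1},
    {"linear":[0,0,0],"delta_rot":[0,0,0],"hand":-1},
    {"linear":[0,0,0],"delta_rot":[0,0,0],"hand":-1},
  ],
)

```text
t: 12.47
eef_pos: [0.4564, -0.2581, 0.0904]
tool_rot: [-180.0, 0.2, -179.2]
force: [6.0, 1.8, -0.5]
opening: 0.0214
grip_force: 40.4
```

>>> drive_tool(
  series=[
    {"linear":[-0.02,0,0],"delta_rot":[0,0,0],"hand":-1},
    {"linear":[0,0,0],"delta_rot":[0,0,0],"hand":0},
    {"linear":[0,0,0],"delta_rot":[0,0,0],"hand":0},
    {"linear":[0,0,0],"delta_rot":[0,0,0],"hand":0},
    {"linear":[0,0,0],"delta_rot":[0,0,0],"hand":0},
    {"linear":[0,0,0],"delta_rot":[0,0,0],"hand":0},
    {"linear":[0,0,0],"delta_rot":[0,0,0],"hand":0},
  ],
)

```text
t: 13.05
eef_pos: [0.4555, -0.258, 0.09]
tool_rot: [180.0, -0.0, -179.2]
force: [-0.1, 0.2, -0.8]
opening: 0.0428
grip_force: 0.0
```

>>> drive_tool(
  series=[
    {"linear":[0,0,-0.2],"delta_rot":[0,0,0],"hand":0},
    {"linear":[0,0,-0.4],"delta_rot":[0,0,0],"hand":0},
    {"linear":[0,0,-0.6],"delta_rot":[0,0,0],"hand":0},
    {"linear":[0,0,-0.8],"delta_rot":[0,0,0],"hand":0},
    {"linear":[0,0,-0.8],"delta_rot":[0,0,0],"hand":0},
    {"linear":[0,-0.5,-0.8],"delta_rot":[0,0,0],"hand":0},
    {"linear":[0,-0.5,-0.4],"delta_rot":[0,0,0],"hand":0},
    {"linear":[0,-0.5,0],"delta_rot":[0,0,0],"hand":0},
    {"linear":[0,-0.5,0],"delta_rot":[0,0,0],"hand":0},
    {"linear":[0,-0.4,0],"delta_rot":[0,0,0],"hand":0},
    {"linear":[0,0,0],"delta_rot":[0,0,0],"hand":0},
    {"linear":[0,0,0],"delta_rot":[0,0,0],"hand":0},
  ],
)

```text
t: 14.05
eef_pos: [0.4567, -0.3543, 0.2503]
tool_rot: [180.0, -0.0, -179.3]
force: [0.0, 0.1, 0.1]
opening: 0.0427
grip_force: 0.0
```

```bash
python3 - <<'E'
from h import *
import cv2
s=telemetry.observe();m=eyes.camera_model("wrist");np.savez("w3.npz",K=m["K"],pose=m["pose"])
im=eyes.snapshot("wrist"); cv2.imwrite("pics/w3full.png",im)
print(s["t"],s["eef_pos"],s["tool_rot"],s["force"])
X=[.47415,-.3258,.01419];c,sn=np.cos(X[2]),np.sin(X[2])
P=[[X[0]+a*c-b*sn,X[1]+a*sn+b*c,z] for a,b,z in((-.075,.1,.072),(-.075,-.1,.072),(-.045,-.094,.072),(-.045,.04,.072),(.034,.04,.072),(.034,-.094,.072))]
print(fisheye(m,P).round(1).tolist())
cv2.imwrite("pics/w3.png",cv2.resize(im[150:450,120:520],None,fx=2,fy=2))
E
```

```text
14.05 [ 0.45669688 -0.35428403  0.2503177 ] [ 1.79980677e+02 -2.55971574e-03 -1.79250442e+02] [0.00633104 0.10200562 0.09768191]
[[467.8, 154.6], [233.5, 151.6], [241.7, 186.7], [400.2, 186.7], [395.0, 273.5], [246.8, 273.6]]
```

View pics/w3.png

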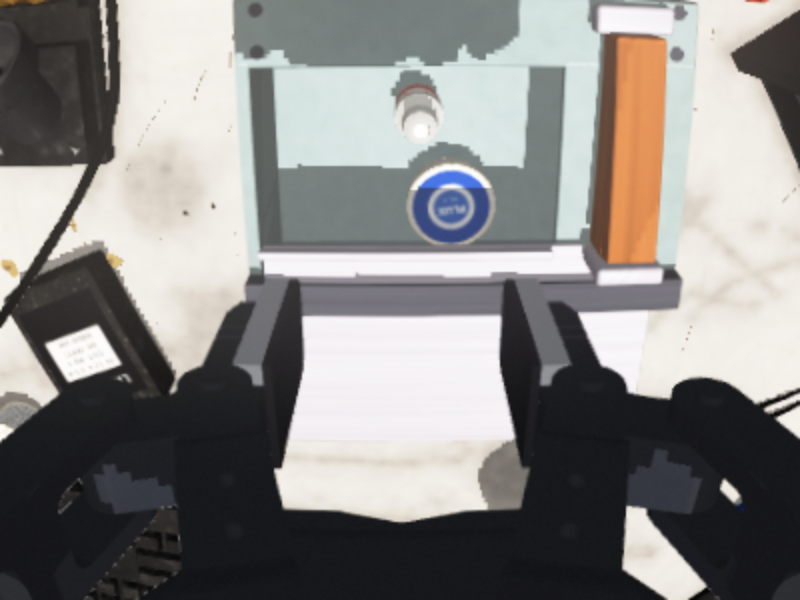

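```bash
python3 - <<'E'
from h import *
m=np.load("w3.npz"); cr=lambda u,v:(120+u/2-.25,150+v/2-.25)
b=fishz(m,cr(419.5,130),.063);print("bottle top",b)
for z in(.005,.035,.05,.063):
    q=[[b[0]+d*.0115,b[1]+e*.0115,z] for d,e in((-1,0),(1,0),(0,1),(0,-1),(0,0))]
    print(z,((fisheye(m,q)-[120,150])*2).round(0).tolist())
for n,u,v in(("tub",451,205),):print(n,fishz(m,cr(u,v),.03))
print("near opening edge",fishz(m,cr(400,66),.072),"right wall",fishz(m,cr(250,150),.072),"left",fishz(m,cr(564,150),.072),"hatch",fishz(m,cr(410,246),.074))
E
```

```text
bottle top [ 0.45633581 -0.34558684  0.063     ]
0.005 [[417.0, 81.0], [416.0, 125.0], [439.0, 103.0], [394.0, 103.0], [416.0, 103.0]]
0.035 [[418.0, 92.0], [417.0, 139.0], [442.0, 116.0], [393.0, 115.0], [418.0, 116.0]]
0.05 [[419.0, 98.0], [418.0, 147.0], [444.0, 123.0], [393.0, 122.0], [418.0, 123.0]]
0.063 [[420.0, 104.0], [418.0, 155.0], [445.0, 130.0], [393.0, 129.0], [419.0, 130.0]]
tub [ 0.50231961 -0.32810858  0.03      ]
near opening edge [ 0.42687128 -0.35450378  0.072     ] right wall [ 0.46383119 -0.41895325  0.072     ] left [ 0.46189576 -0.28282352  0.072     ] hatch [ 0.50644699 -0.3489748   0.074     ]
```

The wedge sits between the stop and the lug, spanning crop (635, 35–265), and the hatch is held open. The bottle is at crop (418, 115) and the tub at (451, 205). Next I'll go down on the bottle.

>>> drive_tool(
  series=[
    {"linear":[0.03,0.2,0.4],"delta_rot":[0,0,0],"hand":0},
    {"linear":[0,0,0.6],"delta_rot":[0,0,0],"hand":0},
    {"linear":[0,0,0.8],"delta_rot":[0,0,0],"hand":0},
    {"linear":[0,0,0.8],"delta_rot":[0,0,0],"hand":0},
    {"linear":[0,0,0.6],"delta_rot":[0,0,0],"hand":0},
    {"linear":[0,0,0.4],"delta_rot":[0,0,0],"hand":0},
    {"linear":[0,0,0.2],"delta_rot":[0,0,0],"hand":0},
    {"linear":[0,0,0],"delta_rot":[0,0,0],"hand":0},
    {"linear":[0,0,0],"delta_rot":[0,0,0],"hand":0},
  ],
)

```text
t: 14.85
eef_pos: [0.456, -0.3456, 0.0987]
tool_rot: [-180.0, 0.0, -179.1]
force: [0.2, 0.5, 1.6]
opening: 0.0428
grip_force: 0.0
```

>>> drive_tool(
  series=[
    {"linear":[0,0,0.3],"delta_rot":[0,0,0],"hand":0},
    {"linear":[0,0,0.3],"delta_rot":[0,0,0],"hand":0},
    {"linear":[0,0,0.3],"delta_rot":[0,0,0],"hand":0},
    {"linear":[0,0,0],"delta_rot":[0,0,0],"hand":0},
  ],
)

```text
t: 15.18
eef_pos: [0.4543, -0.3445, 0.0591]
tool_rot: [179.8, -0.2, -179.2]
force: [-0.6, 0.3, -0.7]
opening: 0.0428
grip_force: 0.0
```

>>> drive_tool(
  series=[
    {"linear":[0,0,0.25],"delta_rot":[0,0,0],"hand":0},
    {"linear":[0,0,0.25],"delta_rot":[0,0,0],"hand":0},
    {"linear":[0,0,0.2],"delta_rot":[0,0,0],"hand":0},
    {"linear":[0,0,0.1],"delta_rot":[0,0,0],"hand":0},
    {"linear":[0,0,0],"delta_rot":[0,0,0],"hand":0},
  ],
)

```text
t: 15.6
eef_pos: [0.455, -0.3453, 0.0286]
tool_rot: [179.9, -0.1, -179.2]
force: [0.3, -0.4, 0.1]
opening: 0.0425
grip_force: 0.0
```

>>> drive_tool(
  series=[
    {"linear":[0,0,0],"delta_rot":[0,0,0],"hand":-0.2},
    {"linear":[0,0,0],"delta_rot":[0,0,0],"hand":-0.3},
    {"linear":[0,0,0],"delta_rot":[0,0,0],"hand":-0.4},
    {"linear":[0,0,0],"delta_rot":[0,0,0],"hand":-0.5},
    {"linear":[0,0,0],"delta_rot":[0,0,0],"hand":-0.7},
    {"linear":[0,0,0],"delta_rot":[0,0,0],"hand":-1},
    {"linear":[0,0,0],"delta_rot":[0,0,0],"hand":-1},
    {"linear":[0,0,0],"delta_rot":[0,0,0],"hand":-1},
  ],
  grip_force=25,
)

```text
t: 16.27
eef_pos: [0.456, -0.3464, 0.0307]
tool_rot: [-179.9, 0.0, -179.2]
force: [-1.3, 0.3, 5.6]
opening: 0.0223
grip_force: 24.6
```

>>> drive_tool(
  series=[
    {"linear":[0,0,-0.1],"delta_rot":[0,0,0],"hand":-1},
    {"linear":[0,0,-0.2],"delta_rot":[0,0,0],"hand":-1},
    {"linear":[0,0,-0.3],"delta_rot":[0,0,0],"hand":-1},
    {"linear":[0,0,-0.4],"delta_rot":[0,0,0],"hand":-1},
    {"linear":[0,0,-0.5],"delta_rot":[0,0,0],"hand":-1},
    {"linear":[0,0,-0.5],"delta_rot":[0,0,0],"hand":-1},
    {"linear":[0,0,-0.5],"delta_rot":[0,0,0],"hand":-1},
    {"linear":[0,0,-0.5],"delta_rot":[0,0,0],"hand":-1},
    {"linear":[0,0,-0.5],"delta_rot":[0,0,0],"hand":-1},
    {"linear":[0,0,-0.5],"delta_rot":[0,0,0],"hand":-1},
    {"linear":[0,0,-0.5],"delta_rot":[0,0,0],"hand":-1},
    {"linear":[0,0,-0.5],"delta_rot":[0,0,0],"hand":-1},
    {"linear":[0,0,-0.3],"delta_rot":[0,0,0],"hand":-1},
    {"linear":[0,0,0],"delta_rot":[0,0,0],"hand":-1},
  ],
)

```text
t: 17.43
eef_pos: [0.4568, -0.3471, 0.2461]
tool_rot: [-179.7, 0.2, -179.2]
force: [0.1, -0.7, 0.8]
opening: 0.0224
grip_force: 24.5
```

```bash
python3 - <<'E'
from h import *
S=eyes.camera_model("scene");D=eyes.camera_model("side")
for p in((400,222),(430,235),(462,225)):print("monitor base",toz(S,p,0))
for p in((205,230),(220,242)):print("base, side",toz(D,p,0))
print("amp corner",toz(D,(290.6,334),0),toz(S,(340,318),0))
# monitor lower-left screen corner above base front?
for y in(0.2,.25,.3):print(y)
s=telemetry.observe();print(s["t"],s["eef_pos"],s["opening"],s["grip_force"])
E
```

```text
monitor base [0.82986119 0.01901929 0.        ]
monitor base [ 0.83801738 -0.08214522  0.        ]
monitor base [ 0.94406002 -0.11061327  0.        ]
base, side [0.95090611 0.01789501 0.        ]
base, side [0.85468423 0.06384767 0.        ]
amp corner [0.44573801 0.34103092 0.        ] [ 0.42815709 -0.16024554  0.        ]
0.2
0.25
0.3
17.4333 [ 0.45677661 -0.34714528  0.24614957] 0.022424585730066265 24.51322853565216
```

>>> drive_tool(
  series=[
    {"linear":[-0.08,0.27,0],"delta_rot":[0,0,0],"hand":-1},
    {"linear":[-0.15,0.55,0],"delta_rot":[0,0,0],"hand":-1},
    {"linear":[-0.25,0.91,0],"delta_rot":[0,0,0],"hand":-1},
    {"linear":[-0.25,0.91,0],"delta_rot":[0,0,0],"hand":-1},
    {"linear":[-0.25,0.91,0],"delta_rot":[0,0,0],"hand":-1},
    {"linear":[-0.25,0.91,0],"delta_rot":[0,0,0],"hand":-1},
    {"linear":[-0.25,0.91,0],"delta_rot":[0,0,0],"hand":-1},
    {"linear":[-0.25,0.91,0],"delta_rot":[0,0,0],"hand":-1},
    {"linear":[-0.25,0.91,0],"delta_rot":[0,0,0],"hand":-1},
    {"linear":[-0.25,0.91,0],"delta_rot":[0,0,0],"hand":-1},
    {"linear":[-0.25,0.91,0],"delta_rot":[0,0,0],"hand":-1},
    {"linear":[-0.25,0.91,0],"delta_rot":[0,0,0],"hand":-1},
    {"linear":[-0.25,0.91,0],"delta_rot":[0,0,0],"hand":-1},
    {"linear":[-0.25,0.91,0],"delta_rot":[0,0,0],"hand":-1},
    {"linear":[-0.25,0.91,0],"delta_rot":[0,0,0],"hand":-1},
    {"linear":[-0.25,0.91,0],"delta_rot":[0,0,0],"hand":-1},
    {"linear":[-0.25,0.91,0],"delta_rot":[0,0,0],"hand":-1},
    {"linear":[-0.15,0.55,0],"delta_rot":[0,0,0],"hand":-1},
    {"linear":[-0.08,0.27,0],"delta_rot":[0,0,0],"hand":-1},
    {"linear":[0,0,0],"delta_rot":[0,0,0],"hand":-1},
  ],
)

```text
t: 19.1
eef_pos: [0.6138, 0.2705, 0.2398]
tool_rot: [-180.0, -0.2, -179.0]
force: [0.4, -0.1, -0.8]
opening: 0.0224
grip_force: 24.6
```

>>> drive_tool(
  series=[
    {"linear":[0,0,0],"delta_rot":[0,0,-0.4],"hand":-1},
    {"linear":[0,0,0],"delta_rot":[0,0,-0.8],"hand":-1},
    {"linear":[0,0,0],"delta_rot":[0,0,-0.9],"hand":-1},
    {"linear":[0,0,0],"delta_rot":[0,0,-0.9],"hand":-1},
    {"linear":[0,0,0],"delta_rot":[0,0,-0.9],"hand":-1},
    {"linear":[0,0,0],"delta_rot":[0,0,-0.9],"hand":-1},
    {"linear":[0,0,0],"delta_rot":[0,0,-0.9],"hand":-1},
    {"linear":[0,0,0],"delta_rot":[0,0,-0.9],"hand":-1},
    {"linear":[0,0,0],"delta_rot":[0,0,-0.9],"hand":-1},
    {"linear":[0,0,0],"delta_rot":[0,0,-0.7],"hand":-1},
    {"linear":[0,0,0],"delta_rot":[0,0,-0.4],"hand":-1},
    {"linear":[0,0,0],"delta_rot":[0,0,0],"hand":-1},
    {"linear":[0,0,0],"delta_rot":[0,0,0],"hand":-1},
  ],
)

```text
t: 20.18
eef_pos: [0.6148, 0.2665, 0.2415]
tool_rot: [180.0, -0.1, -144.9]
force: [-0.1, -0.0, -0.6]
opening: 0.0222
grip_force: 24.6
```

>>> drive_tool(
  series=[
    {"linear":[0,0,0.2],"delta_rot":[0,0,0],"hand":-1},
    {"linear":[0,0,0.4],"delta_rot":[0,0,0],"hand":-1},
    {"linear":[0,0,0.5],"delta_rot":[0,0,0],"hand":-1},
    {"linear":[0,0,0.5],"delta_rot":[0,0,0],"hand":-1},
    {"linear":[0,0,0.5],"delta_rot":[0,0,0],"hand":-1},
    {"linear":[0,0,0.5],"delta_rot":[0,0,0],"hand":-1},
    {"linear":[0,0,0.5],"delta_rot":[0,0,0],"hand":-1},
    {"linear":[0,0,0.5],"delta_rot":[0,0,0],"hand":-1},
    {"linear":[0,0,0.5],"delta_rot":[0,0,0],"hand":-1},
    {"linear":[0,0,0.4],"delta_rot":[0,0,0],"hand":-1},
    {"linear":[0,0,0.25],"delta_rot":[0,0,0],"hand":-1},
    {"linear":[0,0,0.15],"delta_rot":[0,0,0],"hand":-1},
    {"linear":[0,0,0.1],"delta_rot":[0,0,0],"hand":-1},
    {"linear":[0,0,0.05],"delta_rot":[0,0,0],"hand":-1},
    {"linear":[0,0,0],"delta_rot":[0,0,0],"hand":-1},
    {"linear":[0,0,0],"delta_rot":[0,0,0],"hand":-1},
    {"linear":[0,0,0],"delta_rot":[0,0,0],"hand":-1},
  ],
)

```text
t: 21.6
eef_pos: [0.6159, 0.2682, 0.0412]
tool_rot: [-180.0, 0.1, -144.8]
force: [0.6, 0.2, -0.9]
opening: 0.0223
grip_force: 24.5
```

>>> drive_tool(
  series=[
    {"linear":[0,0,0.08],"delta_rot":[0,0,0],"hand":-1},
    {"linear":[0,0,0.08],"delta_rot":[0,0,0],"hand":-1},
    {"linear":[0,0,0.05],"delta_rot":[0,0,0],"hand":-1},
    {"linear":[0,0,0.04],"delta_rot":[0,0,0],"hand":-1},
    {"linear":[0,0,0.03],"delta_rot":[0,0,0],"hand":-1},
    {"linear":[0,0,0],"delta_rot":[0,0,0],"hand":-1},
    {"linear":[0,0,0],"delta_rot":[0,0,0],"hand":-1},
  ],
)

```text
t: 22.18
eef_pos: [0.6153, 0.268, 0.0288]
tool_rot: [-180.0, 0.0, -144.8]
force: [0.1, 0.8, -0.2]
opening: 0.0222
grip_force: 24.6
```

>>> drive_tool(
  series=[
    {"linear":[0,0,0.02],"delta_rot":[0,0,0],"hand":-1},
    {"linear":[0,0,0],"delta_rot":[0,0,0],"hand":-1},
    {"linear":[0,0,0],"delta_rot":[0,0,0],"hand":-1},
  ],
)

```text
t: 22.43
eef_pos: [0.6153, 0.268, 0.0287]
tool_rot: [-180.0, 0.0, -144.8]
force: [-2.7, -1.7, 6.1]
opening: 0.0225
grip_force: 25.0
```

>>> drive_tool(
  series=[
    {"linear":[0,0,0.02],"delta_rot":[0,0,0],"hand":-1},
    {"linear":[0,0,0],"delta_rot":[0,0,0],"hand":-1},
    {"linear":[0,0,0],"delta_rot":[0,0,0],"hand":-1},
  ],
)

```text
t: 22.68
eef_pos: [0.6154, 0.2681, 0.0287]
tool_rot: [-180.0, 0.0, -144.8]
force: [-5.0, -0.2, 9.9]
opening: 0.0226
grip_force: 25.6
```

Contact with the tray floor. I'll back off slightly, open slowly, then lift clear.

>>> drive_tool(
  series=[
    {"linear":[0,0,-0.02],"delta_rot":[0,0,0],"hand":-1},
    {"linear":[0,0,0],"delta_rot":[0,0,0],"hand":-0.4},
    {"linear":[0,0,0],"delta_rot":[0,0,0],"hand":-0.3},
    {"linear":[0,0,0],"delta_rot":[0,0,0],"hand":-0.2},
    {"linear":[0,0,0],"delta_rot":[0,0,0],"hand":-0.1},
    {"linear":[0,0,0],"delta_rot":[0,0,0],"hand":0},
    {"linear":[0,0,0],"delta_rot":[0,0,0],"hand":0.1},
    {"linear":[0,0,0],"delta_rot":[0,0,0],"hand":0.1},
    {"linear":[0,0,0],"delta_rot":[0,0,0],"hand":0.1},
  ],
)

```text
t: 23.43
eef_pos: [0.6152, 0.268, 0.028]
tool_rot: [180.0, -0.0, -144.8]
force: [-0.6, 0.5, 0.1]
opening: 0.0471
grip_force: 0.0
```

>>> drive_tool(
  series=[
    {"linear":[0,0,-0.2],"delta_rot":[0,0,0],"hand":0.1},
    {"linear":[0,0,-0.3],"delta_rot":[0,0,0],"hand":0.1},
    {"linear":[0,0,-0.4],"delta_rot":[0,0,0],"hand":0.1},
    {"linear":[0,0,-0.6],"delta_rot":[0,0,0],"hand":0.1},
    {"linear":[0,0,-0.8],"delta_rot":[0,0,0],"hand":0.1},
    {"linear":[0,0,-0.8],"delta_rot":[0,0,0],"hand":0.1},
    {"linear":[0,0,-0.8],"delta_rot":[0,0,0],"hand":0.1},
    {"linear":[0,0,-0.8],"delta_rot":[0,0,0],"hand":0.1},
    {"linear":[0,0,0],"delta_rot":[0,0,0],"hand":0.1},
    {"linear":[0,0,0],"delta_rot":[0,0,0],"hand":0.1},
  ],
)

```text
t: 24.27
eef_pos: [0.617, 0.2685, 0.221]
tool_rot: [-179.8, 0.4, -144.8]
force: [-0.4, -1.1, -0.5]
opening: 0.0466
grip_force: 0.0
```

```bash
python3 - <<'E'
from h import *
import cv2
f=lambda a,s:cv2.resize(a,s,interpolation=cv2.INTER_CUBIC)
a=f(eyes.snapshot("scene")[258:398,330:500],(400,330))
b=f(eyes.snapshot("side")[230:350,195:345],(400,330))
w=eyes.snapshot("wrist")
c=np.vstack([np.hstack([a,b]),f(w[80:330,0:640],(800,270))[:270]])
cv2.imwrite("pics/fin.png",c);print(c.shape)
E
```

```text
(600, 800, 3)
```

View pics/fin.png

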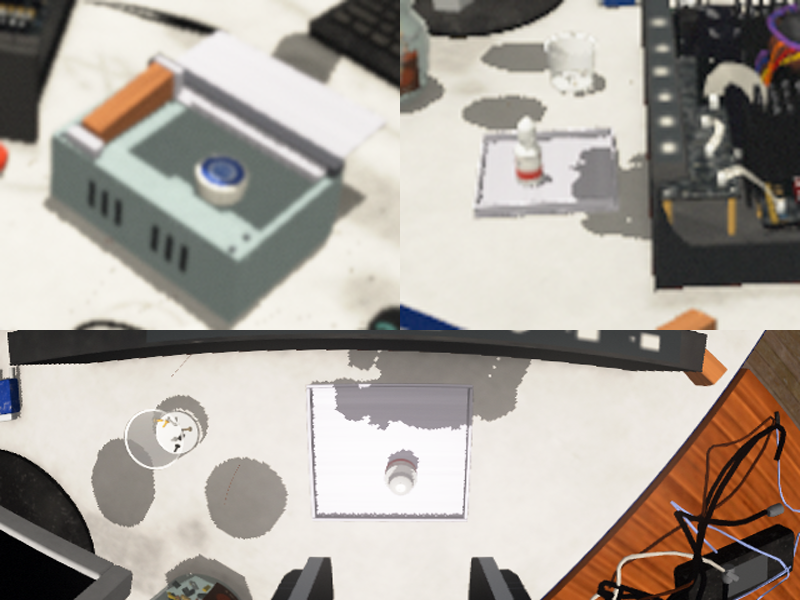

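The bottle stands upright in the tray, at (528, 155) in the side panel and (400, 475) in the wrist panel. The wedge at (128, 100) holds the hatch open between stop and lug. I'm handing in.

```bash
python3 -c "
from bench import order
print(order.hand_in())"
```

```text
the job is handed in; nothing more can be done
None
```

The job is handed in at about 24 s of robot time: the long wedge holds the hatch open between stop and lug, and the bottle stands upright in the drip tray (both confirmed in the last pictures); the judge's verdict was not returned.

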